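# Pack up the votives and fold the trivet

### The job

Clear the candle setting: lift the loose lid off the navy container, stand every green votive dish from the trivet upright inside it and set the lid back on squarely (leave the latches unclipped). Fold the trivet completely flat into one stack, leaf by leaf: the end leaf onto the right leaf and the left leaf onto the centre first, and the right leaf, which has the tall hinge, over them last. Do not disturb the other things on the counter.

Things in the scene. Friction and masses are not known exactly. Their poses are not given: they have to be found in the camera images.
- trivet: centre panel (130 x 120 x 14 mm) of a folding trivet: four slatted wooden panels hinged in a row like a folding rule, lying flat. Origin centre of underside; x to the far side, y along the row, z up. Left leaf covers y 62..147 mm, right leaf -62..-172, end leaf -174..-259; all 130 deep, 13 thick, tops 14 above the tile. Rubber feet: it does not shift. Round pegs on the near (-x) edge move the leaves
- left_leaf (a joint): angle of the left leaf: 0 = flat on the tile, pi = folded over, lying on the centre panel; low hinge. All hinges are stiff (friction 0.09 to 0.11 N m): left and end leaf stay where they are let go; the right leaf with the end leaf on it may sink by itself
- right_leaf (a joint): angle of the right leaf, which carries the end leaf: 0 = flat, pi = folded over on top of the stack. Its hinge is tall (two brass knuckles 33 mm high at trivet x +-48, y -58 mm), as this leaf goes over the others. Folded in the right order the stack is 55 mm high: centre, left, end, right leaf on top
- end_leaf (a joint): angle of the end leaf against the right leaf: 0 = in line with it, pi = folded over, lying on the right leaf
- left_peg (a point): grasp point on the left leaf's peg: a round wooden peg, 10 mm diameter, sticking out 34 mm level from the leaf's near edge, parallel to the hinges, 12 mm from its free end; the point is on its axis 20 mm out. 8 mm above the tile when flat. It can turn between fingers closed across it (along the row) while the leaf swings over: 74 mm around left_hinge, up and towards trivet -y
- right_peg (a point): the like point on the right leaf's peg; 8 mm above the tile when flat, 48 when folded over; swings 101 mm around right_hinge, up and towards trivet +y. The folded end leaf's peg stands 61 mm from it
- end_peg (a point): the like point on the end leaf's peg; 8 mm above the tile when flat; swings 74 mm around end_hinge, up and towards trivet +y
- left_hinge (a point): point on the left leaf's hinge axis (along trivet x), 14 mm above the tile, level in trivet x with the pegs' grasp points
- right_hinge (a point): the like point on the right leaf's hinge axis, 28 mm above the tile
- end_hinge (a point): the like point on the end leaf's hinge axis, 14 mm above the tile while the right leaf is flat; moves with the right leaf
- container: navy plastic storage container, 220 (x) x 150 (y) x 74 mm high, walls and floor 4 mm, does not shift. Origin: centre of its underside, x along its long side, z up. Covered at the start by the loose lid
- lid: navy lid, 226 x 156 x 6 mm plate resting loose on the rim; its four latches are already unclipped and stand out and up from mid-edge (21 mm beyond, part of the lid). Origin: centre of the plate's underside, which lies on the rim; x along its long side. A 6 mm deep rib below drops inside the walls with 4.5 mm to spare all round. There is bare tile to put it on left (+y) of the trivet
- lid_grip (a point): centre of the bar handle on the lid: bar 100 mm along lid x, 18 mm wide, top 31 mm above the plate's underside, on a post at each end, open beneath between them; this point is 24 mm above the underside
- spoon: steel spoon, 160 mm, lying on the tile, bystander
- dipper: wooden honey dipper, 160 mm, lying on the tile, bystander
- honey_jar: amber honey jar, 68 mm diameter, 85 mm high, bystander
- mug: white mug, 80 mm diameter, 92 mm high, bystander
- mill: turned dark wooden pepper mill, 52 mm diameter, 120 mm high, bystander
- egg_cup: white egg cup, 48 mm diameter, 55 mm high, bystander
- votive1_mid (a point): one green glass votive dish with a tea light in it, 52 mm diameter, 46 mm high, standing on a panel of the trivet; this point is its centre, half-way up (its axis is z). Two or three of the four are there, the others are absent
- votive2_mid (a point): one green glass votive dish with a tea light in it, 52 mm diameter, 46 mm high, standing on a panel of the trivet; this point is its centre, half-way up (its axis is z). Two or three of the four are there, the others are absent
- votive3_mid (a point): one green glass votive dish with a tea light in it, 52 mm diameter, 46 mm high, standing on a panel of the trivet; this point is its centre, half-way up (its axis is z). Two or three of the four are there, the others are absent
- votive4_mid (a point): one green glass votive dish with a tea light in it, 52 mm diameter, 46 mm high, standing on a panel of the trivet; this point is its centre, half-way up (its axis is z). Two or three of the four are there, the others are absent

How it is judged:
By the outcome, as a careful person would: the job done as asked, in the order asked, and still so for the second after the job is handed in, with the robot touching nothing.
Of votive1, votive2, votive3, votive4 only 2 to 3 are there at a start; the rules pass over those that are not, and their reading is None.
At some moment in a run one of lid, votive1, votive2, votive3, votive4 may be knocked a few centimetres aside while the robot is not near it.
It also fails if it takes over 210 s, if anything falls off the work surface, if the arm or the gripper's body presses on something with over 40 N, if the wrist force passes 120 N, or if a joint passes its speed limit or range.

### The arm

A 6-joint arm with a two-finger parallel gripper is mounted at the origin on the work surface. World frame = base frame: x ahead of the robot, y to its left, z up, the work surface at z = 0. Lengths are in m, angles in rad, forces in N, time in s.
With the tool pointing down it reaches from about 0.275 to 0.825 m from the base axis. Payload 4.9 kg.
Tool frame: the origin (TCP) lies midway between the tips of the shut fingers; the grasp point (between the pads) lies 19 mm behind it (grip_depth is the distance from the TCP to the grasp point, in m); z points along the fingers, y is the line along which they close (so a half turn about z gives the same grasp; the last joint's range is limited). The gripper opens to 85 mm and grips with 20 to 120 N. Pads are 22 mm wide; open, the fingers measure 114 mm over their backs; the gripper's body (76 mm by 85 mm) begins 54 mm behind the grasp point. The pads swing forward as they close: fully open they stand 13 mm farther back than shut.
Start: joints at [1.13, 0.326, -0.193, 1.052, 0, 1.437], TCP at [0.166, 0.524, 0.231] pointing down, gripper open.
Joint ranges: [-2.65, 2.65], [-0.97, 1.79], [-1.3, 1.35], [-1.93, 2.1], [-1.47, 1.37], [-3.14, 3.14]. Speed limits (rad/s): [2.57, 2.57, 3.14, 3.14, 3.14, 3.14].

### API

Orientations are given as a rotation vector (axis times angle).
In Python, from bench import get_obs, capture, calibration, close_job, grip_depth gives the robot as it stands.
- The arm moves only by the tool jog_arm, never from a script. Its argument "targets" is one flat list of numbers, 5 for each row, row after row: the shift along the world's x, y, z in mm, then the turn about the world's z in degrees, then the closure, from -1 (fully open) to 1 (shut). In form: [dx, dy, dz, roll, gripper, dx, dy, dz, roll, gripper, ...]. A call has 1 to 20 rows; each row is the pose to reach, as a shift and turn from the pose commanded when the call began; what a row does not reach only later rows make up. A row lasts 1/12 s, in which the tool goes at most 41.7 mm and 7.16 degrees, less where a joint would pass 70% of its speed; a pose out of reach is approached as far as the arm can. A call with a gripper value outside its range is refused whole. The fingers move at their own pace and stop on an object; "squeeze" is the grip in N (left out, the last holds). Time passes only in rows, so rows that repeat a pose let the fingers close. It gives the time, the measured TCP pose, the force, the opening and the grip force at its end, in the units of the state.
- get_obs(): the state, without advancing time (a new reading comes with each control period).
- capture(name): name is "scene" or "top" or "wrist"; returns the picture (400x640x3 uint8, blue, green, red); there is no depth.
- calibration(name): a dict with "intrinsics" (3x3 intrinsics, pixels), "k1" (the pictures are not rectified: a ray, as slopes to the right and down, at radius r is drawn at 1 + k1 r^2 times it, then the intrinsics apply), "xyz" and "attitude" of the camera in the world; the wrist camera has in their place "mount" (4x4, takes a point from camera to tool coordinates, whose origin is the TCP and whose axes are the flange's). Camera axes: x right, y down, z forward; pixel columns grow to the right and rows downward; lengths in m; the calibration is good to about 2 mm. A picture is of the moment at which its call begins: read the wrist's pose just before it. calibration takes no time and is no camera call.
- close_job(): hands the job in; it is judged then, once.
The state is a dict: "time": time; "q": joint angles; "qvel": joint speeds; "effort": joint torques, N m; "position": TCP position; "eef_rot": TCP orientation; "contact_force": force on the tool from outside, world axes, zero at the start; "moment": the same for the moment, N m; "opening": finger opening in m; "grip_force": force on a finger pad.
Only numpy, scipy, OpenCV 4.12 (cv2) and the standard library are available. Lean on these libraries where they do the work, as an engineer would, in place of code of your own. Each camera call takes 0.05 s, during which the arm holds its last target. There are 200 camera calls.

## Working session

There is one attempt and no reset: what is moved stays moved. The work goes in short steps, Python scripts to look and compute and a tool call to move; the robot and the scene stay as the last step left them, time stands still between calls to the robot, and variables do not carry over. Pictures are saved under pics/ and viewed, at most 14 in all, crops included, and the job is handed in when it is done.

Besides the shell and the picture viewer there is one more tool, called after "Request:" by a JSON object that holds its "api" and its "payload". jog_arm: Moves the arm, as the interface text tells. Its arguments: {"type":"object","properties":{"targets":{"type":"array"},"squeeze":{"type":"number"}},"required":["targets"]}

```bash
mkdir -p pics; ls
cat > h.py <<'E'
import numpy as np, cv2
from scipy.spatial.transform import Rotation as R
from bench import get_obs, capture, calibration, close_job, grip_depth
def cam(name,obs=None):
    c=calibration(name); K=np.array(c["intrinsics"]); k1=c["k1"]
    if name=="wrist":
        M=np.array(c["mount"]); T=np.eye(4); T[:3,:3]=R.from_rotvec(obs["eef_rot"]).as_matrix(); T[:3,3]=obs["position"]; T=T@M
        return K,k1,T[:3,:3],T[:3,3]
    a=np.array(c["attitude"]); 
    Rm=a if a.shape==(3,3) else R.from_rotvec(a).as_matrix()
    return K,k1,Rm,np.array(c["xyz"])
def w2p(P,C):
    K,k1,Rm,t=C; p=(np.atleast_2d(P)-t)@Rm; s=p[:,:2]/p[:,2:]
    s=s*(1+k1*(s**2).sum(1,keepdims=True)); return s*[K[0,0],K[1,1]]+[K[0,2],K[1,2]]
def p2w(uv,z,C):
    K,k1,Rm,t=C; d=(np.atleast_2d(np.array(uv,float))-[K[0,2],K[1,2]])/[K[0,0],K[1,1]]; s=d.copy()
    for _ in range(20): s=d/(1+k1*(s**2).sum(1,keepdims=True))
    r=np.c_[s,np.ones(len(s))]@Rm.T; return t+r*((z-t[2])/r[:,2:])
E
python3 - <<'E'
from h import *
o=get_obs(); print(o); print(grip_depth)
for n in("scene","top","wrist"):
    print(n,calibration(n)); im=capture(n); cv2.imwrite(f"pics/{n}0.png",cv2.resize(im,(800,500)))
E
```

```text
pics
{'time': 0.0, 'q': array([ 1.12979419e+00,  3.26935994e-01, -1.93591119e-01,  1.05198256e+00,
        2.23528166e-06,  1.43660630e+00]), 'qvel': array([-0.00207428, -0.00194738, -0.00041238, -0.00154253,  0.00033909,
       -0.00084896]), 'effort': array([-2.61691006e-03, -4.43402624e+01,  2.62442082e+01,  1.56575942e-02,
       -3.28661654e-04, -2.21316725e-06]), 'position': array([0.16584602, 0.52379385, 0.23050337]), 'eef_rot': array([-4.79976522e-01, -3.10421544e+00,  2.57937958e-03]), 'contact_force': array([-0.18469181, -0.11912871,  0.28717026]), 'moment': array([0.00618635, 0.0523628 , 0.00508855]), 'grip_force': 0.0, 'opening': 0.08521130405730937}
0.0187
scene {'intrinsics': array([[377.58230515,   0.        , 321.29445439],
       [  0.        , 377.58230515, 200.37345335],
       [  0.        ,   0.        ,   1.        ]]), 'k1': 0.017067018527165877, 'xyz': array([1.22102661, 0.29082435, 0.65370704]), 'attitude': array([-1.21104927, -2.17650026,  1.06224516])}
top {'intrinsics': array([[497.41273381,   0.        , 322.88352311],
       [  0.        , 497.41273381, 201.37938022],
       [  0.        ,   0.        ,   1.        ]]), 'k1': 0.023792545371984136, 'xyz': array([ 0.38996016, -0.05462767,  1.40057998]), 'attitude': array([-2.16559727,  2.15846065, -0.16250271])}
wrist {'intrinsics': array([[326.21392456,   0.        , 319.16709862],
       [  0.        , 326.21392456, 198.09282488],
       [  0.        ,   0.        ,   1.        ]]), 'k1': -0.06001966836791817, 'mount': array([[ 3.69342167e-04, -9.50998175e-01, -3.09196273e-01,
         7.81813146e-02],
       [ 9.99998645e-01, -1.44704938e-04,  1.63959220e-03,
        -8.80378052e-04],
       [-1.60399142e-03, -3.09196459e-01,  9.50996833e-01,
        -1.41975221e-01],
       [ 0.00000000e+00,  0.00000000e+00,  0.00000000e+00,
         1.00000000e+00]])}
```

View pics/top0.png

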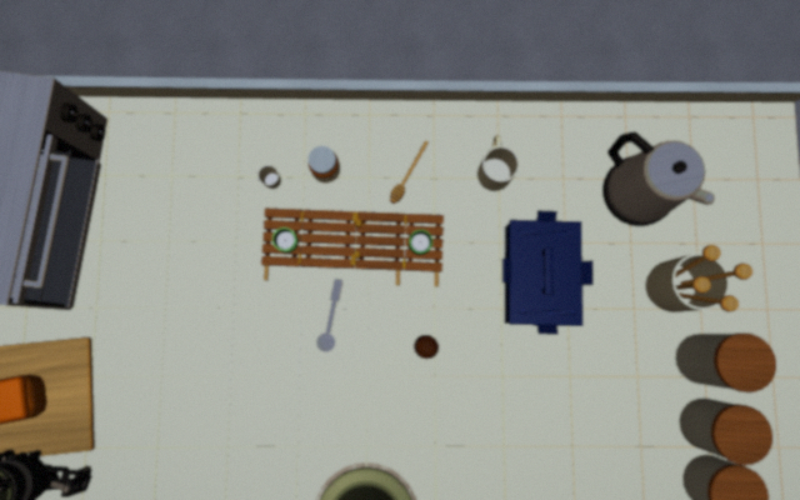

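View pics/scene0.png

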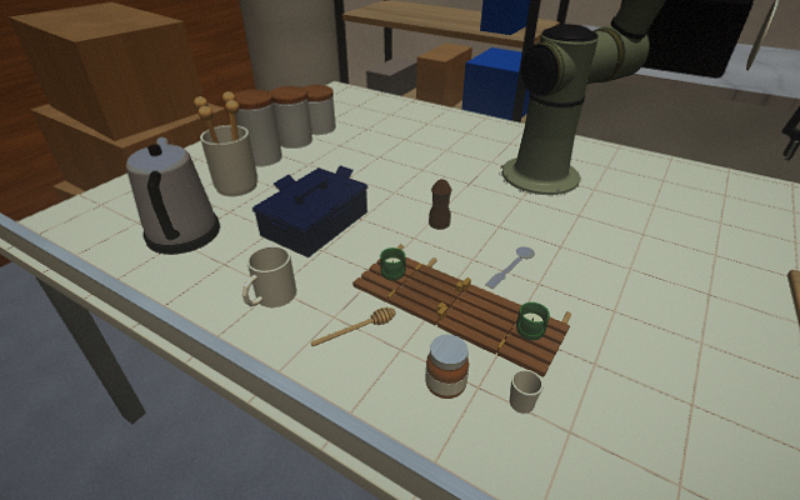

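The top view shows the trivet at about (262–443, 208–275) of 800, with two votives at (286,240) on the left leaf and (421,243) on the end leaf. The lid plate is at about (506–583, 220–326), and there is bare tile at the left, around x 110–255.

Run:
```python
from h import *
im=cv2.imread("pics/top0.png"); im=cv2.resize(im,(640,400)); 
im=capture("top")
a=cv2.resize(im[160:235,200:360],(800,375),interpolation=cv2.INTER_CUBIC)
b=cv2.resize(im[165:272,395:480],None,fx=5,fy=5,interpolation=cv2.INTER_CUBIC)
b=cv2.convertScaleAbs(b,alpha=2.5)
cv2.imwrite("pics/a.png",a);cv2.imwrite("pics/b.png",b)
```

```text
(no output)
```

View pics/a.png

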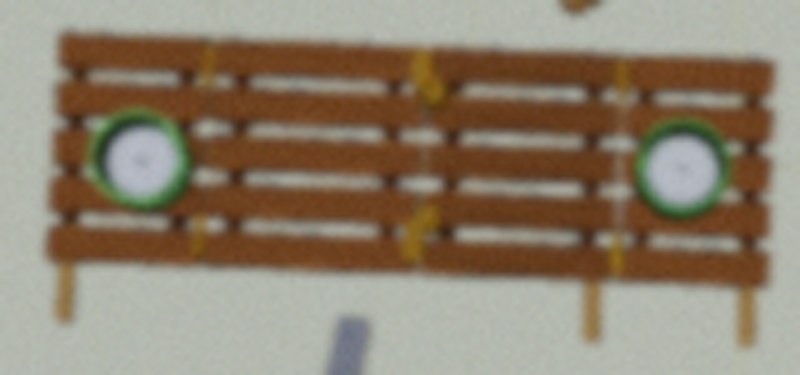

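View pics/b.png

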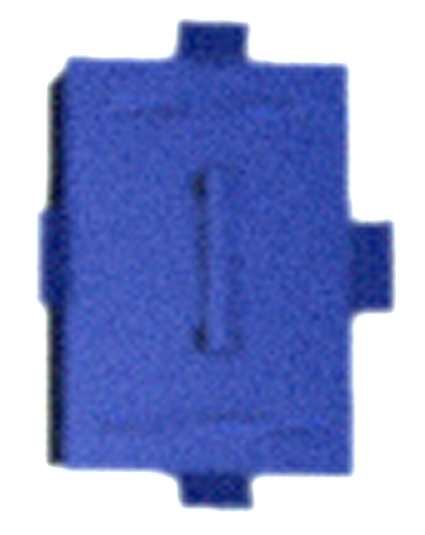

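Crop a: the trivet corners are at (60,33), (775,60), (768,285) and (48,260), with votives at (141,160) and (684,167). Crop b: the lid corners are at (70,57), (347,65), (353,472) and (65,467), with the handle bar at about (212,262).

Run:
```python
from h import *
C=cam("top")
def fit(px,model,z):
    W=p2w(px,z,C)[:,:2]; m=np.array(model); mc=m.mean(0); wc=W.mean(0)
    H=(m-mc).T@(W-wc); th=np.arctan2(H[0,1]-H[1,0],H[0,0]+H[1,1])
    Rm=np.array([[np.cos(th),-np.sin(th)],[np.sin(th),np.cos(th)]]); t=wc-Rm@mc
    print("pose",t,np.degrees(th),"res mm",((m@Rm.T+t-W)*1e3).round(1).tolist()); return Rm,t
ca=lambda p:np.array(p)/5+[200,160]-0.4
cb=lambda p:np.array(p)/5+[395,165]-0.4
Rt,t=fit(ca([(60,33),(775,60),(768,285),(48,260)]),[(.065,.147),(.065,-.259),(-.065,-.259),(-.065,.147)],.014)
for n,x,y in[("left_peg",-.085,.135),("right_peg",-.085,-.16),("end_peg",-.085,-.247),("lh",-.085,.061),("rh",-.085,-.058),("eh",-.085,-.173)]: print(n,Rt@[x,y]+t)
print("pegs px z8",p2w(ca([(66,291),(591,312),(746,317)]),.008,C)[:,:2])
print("votives(rim)",p2w(ca([(141,160),(684,167)]),.060,C), "base-ish")
fit(cb([(70,57),(347,65),(353,472),(65,467)]),[(.113,.078),(.113,-.078),(-.113,-.078),(-.113,.078)],.080)
print("bar",p2w(cb([(212,262)]),.105,C));
```

```text
pose [0.60297087 0.08974688] -1.7996953540064151 res mm [[0.5, 0.6], [0.8, -1.0], [-0.8, -1.6], [-0.5, 2.0]]
left_peg [0.52225254 0.22734975]
right_peg [ 0.51298793 -0.06750473]
end_peg [ 0.51025566 -0.15446182]
lh [0.51992853 0.15338626]
rh [0.51619129 0.03444496]
eh [ 0.51257966 -0.08049832]
pegs px z8 [[ 0.52638869  0.22741084]
 [ 0.51564111 -0.06631397]
 [ 0.51315284 -0.15345818]]
votives(rim) [[ 0.59284092  0.17863372  0.06      ]
 [ 0.59045711 -0.11631832  0.06      ]] base-ish
pose [ 0.52329042 -0.38279831] -1.3983815133661317 res mm [[3.3, 3.2], [3.1, -2.8], [-4.1, -1.9], [-2.4, 1.5]]
bar [[ 0.52129705 -0.37836018  0.105     ]]
```

Request:
{"api": "jog_arm", "payload": {"targets": [100, 0, 0, 7, -1, 130, -40, 0, 14, -1, 160, -80, 0, 16, -1, 190, -120, 0, 16, -1, 220, -160, 0, 16, -1, 240, -200, 0, 16, -1, 260, -240, 0, 16, -1, 280, -280, 0, 16, -1, 300, -320, 0, 16, -1, 320, -360, 0, 16, -1, 330, -400, 0, 16, -1, 340, -440, 0, 16, -1, 350, -480, 0, 16, -1, 355, -520, 0, 16, -1, 355, -560, 0, 16, -1, 355, -600, 0, 16, -1, 355, -640, 0, 16, -1, 355, -680, 0, 16, -1, 355, -720, 0, 16, -1, 355, -760, 0, 16, -1], "squeeze": 60}}

```text
time: 1.87
position: [0.5189, -0.1609, 0.2312]
eef_rot: [0.043, 3.141, 0.0]
contact_force: [0.9, 0.4, 0.1]
opening: 0.0853
grip_force: 0.0
```

Request:
{"api": "jog_arm", "payload": {"targets": [0, -40, 0, 0, -1, 0, -80, 0, 0, -1, 0, -120, 0, 0, -1, 0, -143, 0, 0, -1, 0, -143, 0, 0, -1, 0, -143, 0, 0, -1]}}

```text
time: 2.37
position: [0.5186, -0.3029, 0.2306]
eef_rot: [-0.047, -3.141, -0.002]
contact_force: [-0.3, 0.8, -0.3]
opening: 0.0854
grip_force: 0.0
```

Run:
```python
from h import *
o=get_obs(); print(o["time"],o["position"],o["q"].round(2),R.from_rotvec(o["eef_rot"]).as_matrix()[:,1])
im=capture("wrist"); C=cam("wrist",o)
b=cv2.convertScaleAbs(im,alpha=2.2)
for z,col in((.105,(0,0,255)),(.08,(0,255,255))):
  th=np.radians(-1.4);X=np.array([np.cos(th),np.sin(th)]);Y=np.array([-X[1],X[0]])
  hx,hy=(.05,.009) if z>.1 else (.113,.078)
  P=[np.r_[np.array([.5225,-.3805])+a*hx*X+c*hy*Y,z] for a,c in((1,1),(1,-1),(-1,-1),(-1,1))]
  cv2.polylines(b,[w2p(P,C).round().astype(int)],True,col,1)
cv2.imwrite("pics/w1.png",b)
```

```text
2.3667 [ 0.51862387 -0.30291037  0.23059141] [-0.65  0.42 -0.05  1.1   0.   -0.62] [3.00885740e-02 9.99546757e-01 9.79116012e-04]
```

View pics/w1.png

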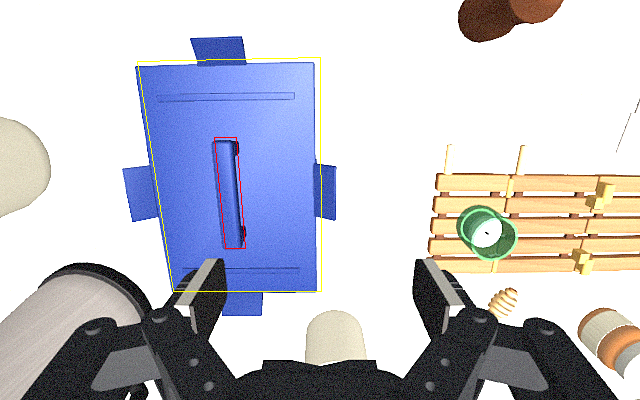

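The wrist view shows the bar centre at pixel (229,194), inside the projected outline. The lid estimate is good.

Request:
{"api": "jog_arm", "payload": {"targets": [4, -40, 0, 0, -1, 4, -78, 0, 0, -1, 4, -78, -30, 0, -1, 4, -78, -65, 0, -1, 4, -78, -100, 0, -1, 4, -78, -130, 0, -1, 4, -78, -143, 0, -1, 4, -78, -143, 0, -1, 4, -78, -143, 0, 0, 4, -78, -143, 0, 1, 4, -78, -143, 0, 1, 4, -78, -143, 0, 1, 4, -78, -143, 0, 1, 4, -78, -143, 0, 1, 4, -78, -143, 0, 1, 4, -78, -143, 0, 1, 4, -78, -143, 0, 1]}}

```text
time: 3.83
position: [0.5239, -0.3807, 0.0898]
eef_rot: [0.044, 3.139, -0.003]
contact_force: [-0.0, -0.6, 5.8]
opening: 0.0161
grip_force: 59.7
```

Request:
{"api": "jog_arm", "payload": {"targets": [0, 0, 10, 0, 1, 0, 0, 25, 0, 1, 0, 0, 50, 0, 1, 0, 0, 75, 0, 1, 0, 0, 95, 0, 1, 0, 20, 95, 0, 1, 0, 50, 95, 0, 1, 0, 85, 95, 0, 1, 0, 120, 95, 0, 1, 0, 155, 95, 0, 1, 0, 190, 95, 0, 1, 0, 225, 95, 0, 1, 0, 260, 95, 0, 1, 0, 295, 95, 0, 1, 0, 330, 95, 0, 1, 0, 365, 95, 0, 1, 0, 395, 95, 0, 1, 0, 420, 95, 0, 1, 0, 430, 95, 0, 1, 0, 430, 95, 0, 1]}}

```text
time: 5.5
position: [0.5227, 0.0522, 0.1835]
eef_rot: [-0.038, -3.141, -0.001]
contact_force: [0.9, 0.3, -1.7]
opening: 0.0165
grip_force: 58.9
```

Request:
{"api": "jog_arm", "payload": {"targets": [0, 20, 0, 0, 1, 0, 50, 0, 0, 1, -5, 85, 0, 0, 1, -10, 120, 0, 0, 1, -15, 155, 0, 0, 1, -20, 190, 0, 0, 1, -20, 225, 0, 0, 1, -20, 260, 0, 0, 1, -20, 295, 0, 0, 1, -20, 325, 0, 0, 1, -20, 345, 0, 0, 1, -20, 355, 0, 0, 1, -20, 355, 0, 0, 1, -20, 355, 0, 0, 1]}}

```text
time: 6.67
position: [0.5035, 0.4038, 0.1829]
eef_rot: [-0.044, -3.141, 0.002]
contact_force: [-0.2, -0.8, -2.0]
opening: 0.0162
grip_force: 59.1
```

Request:
{"api": "jog_arm", "payload": {"targets": [0, 0, -20, 0, 1, 0, 0, -50, 0, 1, 0, 0, -85, 0, 1, 0, 0, -115, 0, 1, 0, 0, -138, 0, 1, 0, 0, -150, 0, 1, 0, 0, -156, 0, 1, 0, 0, -160, 0, 1, 0, 0, -162, 0, 1, 0, 0, -162, 0, 1, 0, 0, -162, 0, 1]}}

```text
time: 7.58
position: [0.5042, 0.4056, 0.0227]
eef_rot: [0.043, 3.139, 0.002]
contact_force: [-0.7, -0.5, -1.8]
opening: 0.0159
grip_force: 59.1
```

Request:
{"api": "jog_arm", "payload": {"targets": [0, 0, -2, 0, 1, 0, 0, -3, 0, 1, 0, 0, -3, 0, 1, 0, 0, -3, 0, 0.5, 0, 0, -3, 0, 0, 0, 0, -3, 0, -1, 0, 0, -3, 0, -1, 0, 0, -3, 0, -1, 0, 0, -3, 0, -1, 0, 0, 30, 0, -1, 0, 0, 70, 0, -1, 0, -20, 110, 0, -1, 0, -50, 140, 0, -1, 0, -90, 160, 0, -1, 0, -120, 180, 0, -1, 0, -120, 200, 0, -1, 0, -120, 200, 0, -1, 0, -120, 200, 0, -1]}}

```text
time: 9.08
position: [0.5042, 0.2851, 0.2226]
eef_rot: [0.045, 3.138, 0.002]
contact_force: [0.1, 0.7, -0.3]
opening: 0.0855
grip_force: 0.0
```

Run:
```python
from h import *
o=get_obs(); print(o["time"],o["position"])
im=capture("top"); 
a=cv2.resize(im[150:275,110:485],(800,267),interpolation=cv2.INTER_CUBIC); w=capture("wrist")
cv2.imwrite("pics/t2.png",np.vstack([cv2.convertScaleAbs(a,alpha=1.3),cv2.resize(w,(480,300)) if 0 else np.pad(cv2.resize(w,(530,331)),((0,0),(0,270),(0,0)))]))
np.save("w2.npy",w); np.save("t2.npy",im)
```

```text
9.0833 [0.5041992  0.28513565 0.22256129]
```

View pics/t2.png

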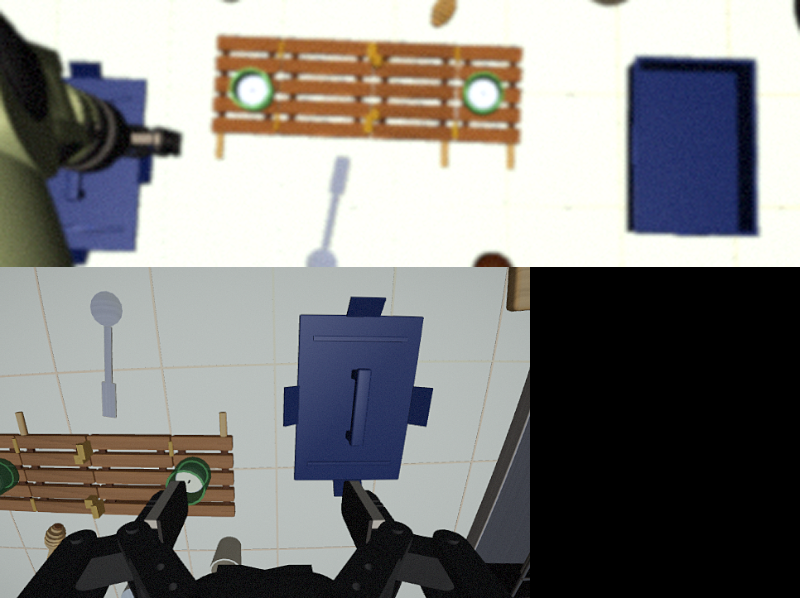

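The container is open. The lid lies on the tile at the left, clear of everything. Both votives are still in place: crop (251,89) on the left leaf and (484,93) on the end leaf. Next I pick up votive 1.

Request:
{"api": "jog_arm", "payload": {"targets": [30, -30, 0, 0, -1, 55, -60, 0, 0, -1, 80, -90, 0, 0, -1, 89, -106, 0, 0, -1, 89, -106, -35, 0, -1, 89, -106, -75, 0, -1, 89, -106, -110, 0, -1, 89, -106, -145, 0, -1, 89, -106, -175, 0, -1, 89, -106, -193, 0, -1, 89, -106, -199, 0, -1, 89, -106, -199, 0, -1, 89, -106, -199, 0, -0.3, 89, -106, -199, 0, 0, 89, -106, -199, 0, 1, 89, -106, -199, 0, 1, 89, -106, -199, 0, 1, 89, -106, -199, 0, 1], "squeeze": 30}}

```text
time: 10.68
position: [0.5936, 0.1798, 0.0241]
eef_rot: [0.043, 3.138, 0.002]
contact_force: [0.1, 1.8, 6.1]
opening: 0.0514
grip_force: 31.5
```

Request:
{"api": "jog_arm", "payload": {"targets": [0, 0, 10, 0, 1, 0, 0, 35, 0, 1, 0, 0, 70, 0, 1, 0, 0, 100, 0, 1, 0, -10, 115, 0, 1, 0, -35, 115, 0, 1, 0, -70, 115, 0, 1, 0, -105, 115, 0, 1, 0, -140, 115, 0, 1, 0, -175, 115, 0, 1, -5, -210, 115, 0, 1, -10, -245, 115, 0, 1, -15, -280, 115, 0, 1, -20, -315, 115, 0, 1, -21, -350, 115, 0, 1, -21, -380, 115, 0, 1, -21, -400, 115, 0, 1, -21, -410, 115, 0, 1, -21, -410, 115, 0, 1]}}

```text
time: 12.27
position: [0.5708, -0.233, 0.1375]
eef_rot: [0.048, 3.141, -0.001]
contact_force: [0.2, 0.2, -2.4]
opening: 0.0513
grip_force: 31.8
```

Request:
{"api": "jog_arm", "payload": {"targets": [0, -20, 0, 0, 1, 0, -50, 0, 0, 1, 0, -85, 0, 0, 1, 0, -115, 0, 0, 1, 0, -140, 0, 0, 1, 0, -150, 0, 0, 1, 0, -152, 0, 0, 1, 0, -152, 0, 0, 1]}}

```text
time: 12.93
position: [0.5711, -0.3814, 0.1369]
eef_rot: [-0.042, -3.141, -0.002]
contact_force: [0.9, 0.8, -1.2]
opening: 0.0515
grip_force: 32.0
```

Run:
```python
from h import *
o=get_obs(); print(o["time"],o["position"])
im=capture("wrist"); C=cam("wrist",o); b=cv2.convertScaleAbs(im,alpha=2.2)
th=np.radians(-1.4);X=np.array([np.cos(th),np.sin(th)]);Y=np.array([-X[1],X[0]])
for z,hx,hy,col in((.074,.11,.075,(0,0,255)),(.004,.106,.071,(0,255,255))):
  P=[np.r_[np.array([.5225,-.3815])+a*hx*X+c*hy*Y,z] for a,c in((1,1),(1,-1),(-1,-1),(-1,1))]
  cv2.polylines(b,[w2p(P,C).round().astype(int)],True,col,1)
cv2.imwrite("pics/w3.png",b)
```

```text
12.9333 [ 0.57113708 -0.38144309  0.13693139]
```

View pics/w3.png

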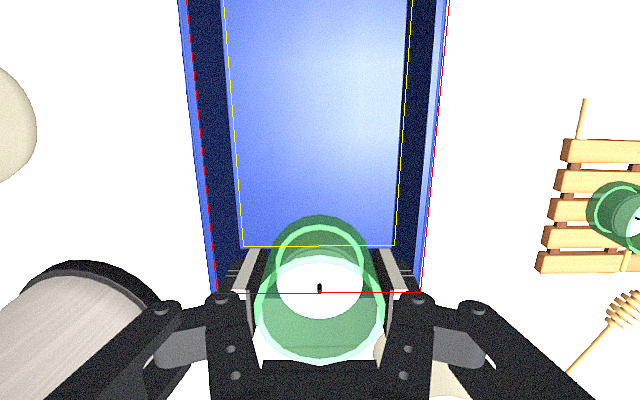

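The votive is held straight over the container's far half. The container sits about 3 mm toward -y from my outline: its rim edges are at x = 210 and about 419, against red at 217 and 421.

Request:
{"api": "jog_arm", "payload": {"targets": [0, -3, -25, 0, 1, 0, -3, -55, 0, 1, 0, -3, -85, 0, 1, 0, -3, -105, 0, 1, 0, -3, -116, 0, 1, 0, -3, -120, 0, 1, 0, -3, -122, 0, 1, 0, -3, -122, 0, 1, 0, -3, -122, 0, 0, 0, -3, -122, 0, -0.4, 0, -3, -122, 0, -0.5, 0, -3, -122, 0, -0.5, 0, -3, -122, 0, -0.5, 0, -3, -90, 0, -0.5, 0, -3, -55, 0, -0.5, 0, -3, -15, 0, -0.5, 0, -3, 25, 0, -1, 0, -3, 60, 0, -1, 0, -3, 60, 0, -1]}}

```text
time: 14.57
position: [0.5746, -0.3887, 0.207]
eef_rot: [0.043, 3.13, -0.014]
contact_force: [0.8, -1.3, 0.3]
opening: 0.0851
grip_force: 0.0
```

Request:
{"api": "jog_arm", "payload": {"targets": [-10, 40, 0, 0, -1, -30, 75, 0, 0, -1, -50, 110, 0, 0, -1, -70, 145, 0, 0, -1, -80, 180, 0, 0, -1, -80, 180, 0, 0, -1, -80, 180, 0, 0, -1]}}

```text
time: 15.15
position: [0.4907, -0.2044, 0.1978]
eef_rot: [0.04, 3.141, -0.001]
contact_force: [0.5, -0.6, 0.8]
opening: 0.0856
grip_force: 0.0
```

Run:
```python
from h import *
o=get_obs(); print(o["time"],o["position"])
im=capture("wrist"); C=cam("wrist",o); b=cv2.convertScaleAbs(im,alpha=1.8)
t=np.linspace(0,6.3,40)
for cx,cy,z in((.5905,-.1163,.06),(.5725,-.3845,.05)):
  cv2.polylines(b,[w2p(np.c_[cx+.026*np.cos(t),cy+.026*np.sin(t),z+0*t],C).round().astype(int)],True,(0,0,255),1)
cv2.imwrite("pics/w4.png",b)
```

```text
15.15 [ 0.49072453 -0.20439102  0.19780815]
```

View pics/w4.png

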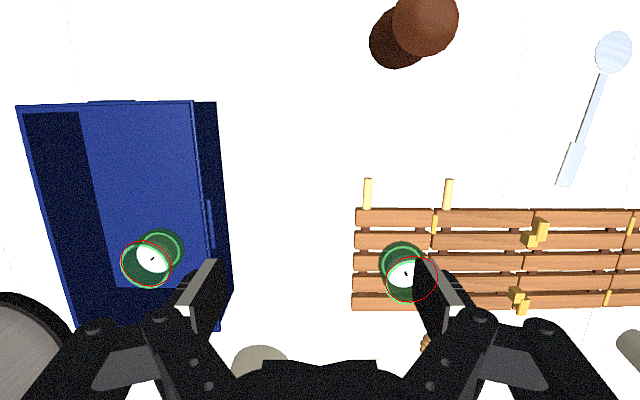

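Votive 1 stands upright in the container at pixel (150,258). Votive 2 is where estimated, within about 3 mm.

Request:
{"api": "jog_arm", "payload": {"targets": [35, 30, 0, 0, -1, 70, 60, 0, 0, -1, 98, 87, 0, 0, -1, 98, 87, 0, 0, -1, 98, 87, -35, 0, -1, 98, 87, -75, 0, -1, 98, 87, -115, 0, -1, 98, 87, -150, 0, -1, 98, 87, -168, 0, -1, 98, 87, -174, 0, -1, 98, 87, -174, 0, -1, 98, 87, -174, 0, -0.3, 98, 87, -174, 0, 0, 98, 87, -174, 0, 1, 98, 87, -174, 0, 1, 98, 87, -174, 0, 1, 98, 87, -174, 0, 1]}}

```text
time: 16.62
position: [0.591, -0.1193, 0.0254]
eef_rot: [0.043, 3.137, -0.002]
contact_force: [-0.4, 0.9, 6.4]
opening: 0.0514
grip_force: 32.4
```

Request:
{"api": "jog_arm", "payload": {"targets": [0, 0, 10, 0, 1, 0, 0, 35, 0, 1, 0, 0, 70, 0, 1, 0, 0, 100, 0, 1, 0, -10, 115, 0, 1, -15, -35, 115, 0, 1, -30, -70, 115, 0, 1, -45, -105, 115, 0, 1, -60, -140, 115, 0, 1, -75, -175, 115, 0, 1, -90, -205, 115, 0, 1, -105, -235, 115, 0, 1, -115, -255, 115, 0, 1, -118, -263, 115, 0, 1, -118, -263, 115, 0, 1, -118, -263, 115, 0, 1]}}

```text
time: 17.95
position: [0.4711, -0.3813, 0.1385]
eef_rot: [0.044, 3.141, 0.001]
contact_force: [-0.9, -0.2, -1.3]
opening: 0.0508
grip_force: 32.0
```

Request:
{"api": "jog_arm", "payload": {"targets": [0, 0, -25, 0, 1, 0, 0, -55, 0, 1, 0, 0, -85, 0, 1, 0, 0, -105, 0, 1, 0, 0, -117, 0, 1, 0, 0, -122, 0, 1, 0, 0, -124, 0, 1, 0, 0, -124, 0, 1, 0, 0, -124, 0, 0, 0, 0, -124, 0, -0.4, 0, 0, -124, 0, -0.5, 0, 0, -124, 0, -0.5, 0, 0, -124, 0, -0.5, 0, 0, -90, 0, -0.5, 0, 0, -55, 0, -0.5, 0, 0, -15, 0, -0.5, 0, 0, 25, 0, -1, 0, 0, 70, 0, -1, 0, 0, 80, 0, -1, 0, 0, 80, 0, -1]}}

```text
time: 19.62
position: [0.4732, -0.384, 0.2238]
eef_rot: [0.043, 3.135, -0.01]
contact_force: [0.1, 0.9, 0.2]
opening: 0.0855
grip_force: 0.0
```

Request:
{"api": "jog_arm", "payload": {"targets": [0, 40, 0, 0, -1, 0, 80, 0, 0, -1, 0, 120, 0, 0, -1, 0, 160, 0, 0, -1, 0, 200, 0, 0, -1, 0, 240, 0, 0, -1, 0, 280, 0, 0, -1, 0, 320, 0, 0, -1, 0, 360, 0, 0, -1, 0, 400, 0, 0, -1, 0, 440, 0, 0, -1, 0, 440, 0, 0, -1, 0, 440, 0, 0, -1]}}

```text
time: 20.7
position: [0.4702, 0.0601, 0.2172]
eef_rot: [-0.036, -3.14, 0.0]
contact_force: [-0.4, -0.6, 0.4]
opening: 0.086
grip_force: 0.0
```

Run:
```python
from h import *
o=get_obs(); print(o["time"],o["position"])
im=capture("top"); im=cv2.convertScaleAbs(im,alpha=2.2)
a=cv2.resize(im[165:265,105:185],None,fx=5,fy=5,interpolation=cv2.INTER_CUBIC)
b=cv2.resize(im[165:265,400:478],None,fx=5,fy=5,interpolation=cv2.INTER_CUBIC)
cv2.imwrite("pics/t5.png",np.hstack([a,b]))
```

```text
20.7 [0.47018008 0.06006845 0.21718798]
```

View pics/t5.png

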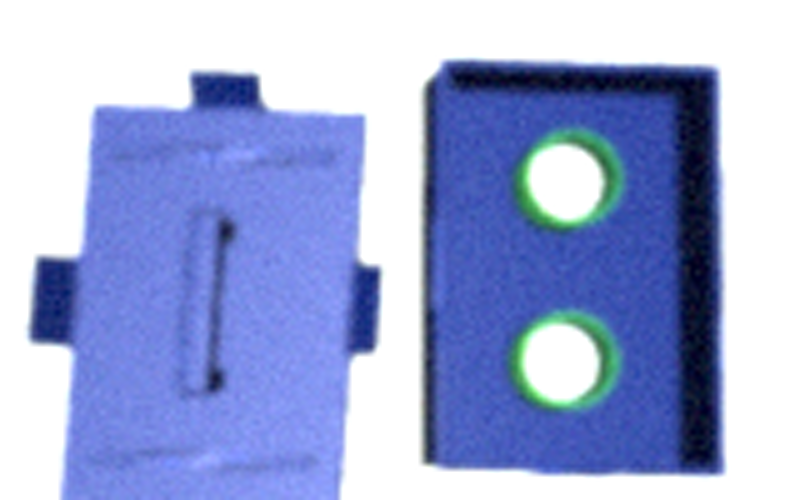

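Both votives stand in the container at crop (568,180) and (565,360). The lid has been knocked: it is shifted and turned a few degrees, with corners at (95,108) and (365,117) and the bar centre at about (202,302).

```bash
cat >> h.py <<'E'
def fit(px,model,z,C):
    W=p2w(px,z,C)[:,:2]; m=np.array(model); mc=m.mean(0); wc=W.mean(0)
    H=(m-mc).T@(W-wc); th=np.arctan2(H[0,1]-H[1,0],H[0,0]+H[1,1])
    Rm=np.array([[np.cos(th),-np.sin(th)],[np.sin(th),np.cos(th)]]); t=wc-Rm@mc
    print("pose",t.round(4),np.degrees(th).round(2),"res mm",((m@Rm.T+t-W)*1e3).round(1).tolist()); return t,th
E
python3 - <<'E'
from h import *
C=cam("top")
a=lambda p:np.array(p)/5+[105,165]-.4
b=lambda p:(np.array(p)-[400,0])/5+[400,165]-.4
fit(b([(443,63),(717,67),(722,472),(436,466)]),[(.11,.075),(.11,-.075),(-.11,-.075),(-.11,.075)],.074,C)
print("bar",p2w(a([(202,302),(205,212),(198,392)]),.037,C))
W=p2w(a([(95,108),(62,500),(365,117)]),.012,C); d=W[0]-W[1]; print(np.degrees(np.arctan2(d[1],d[0]))); d=W[0]-W[2]; print(np.degrees(np.arctan2(-d[0],d[1])))
print((W[0]+W[2])/2)
E
```

```text
pose [ 0.5229 -0.382 ] -1.44 res mm [[2.1, 1.0], [-0.2, 0.1], [-1.5, 0.6], [-0.4, -1.7]]
bar [[0.50323485 0.4041652  0.037     ]
 [0.55257448 0.40496078 0.037     ]
 [0.45437269 0.40388304 0.037     ]]
-1.546932663136335
-1.6340340537674658
[0.6117288  0.40210397 0.012     ]
```

On measuring, the lid turns out not to have moved: the bar is at (0.503, 0.404) and the yaw is -1.6°. The tilt was only perspective. The container is at (0.523, -0.382), yaw -1.4°. Next I regrasp the lid.

Request:
{"api": "jog_arm", "payload": {"targets": [0, 40, 0, 0, -1, 5, 80, 0, 0, -1, 10, 120, 0, 0, -1, 15, 160, 0, 0, -1, 20, 200, 0, 0, -1, 25, 240, 0, 0, -1, 30, 280, 0, 0, -1, 34, 320, 0, 0, -1, 34, 345, 0, 0, -1, 34, 345, 0, 0, -1, 34, 345, -40, 0, -1, 34, 345, -80, 0, -1, 34, 345, -120, 0, -1, 34, 345, -160, 0, -1, 34, 345, -185, 0, -1, 34, 345, -196, 0, -1, 34, 345, -196, 0, -1, 34, 345, -196, 0, -1], "squeeze": 60}}

```text
time: 22.25
position: [0.5061, 0.4019, 0.0226]
eef_rot: [-0.047, -3.141, 0.001]
contact_force: [0.1, 0.2, -0.2]
opening: 0.0853
grip_force: 0.0
```

Run:
```python
from h import *
o=get_obs(); print(o["time"],o["position"],o["contact_force"])
im=capture("wrist"); C=cam("wrist",o); b=cv2.convertScaleAbs(im,alpha=2.2)
cv2.imwrite("pics/w6.png",b)
```

```text
22.25 [0.50614789 0.4018665  0.02258343] [ 0.13209791  0.16838288 -0.17802794]
```

View pics/w6.png

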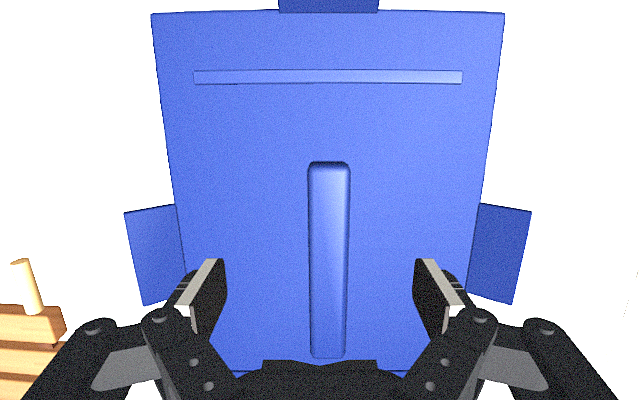

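The fingers straddle the bar. Its centre is at x = 328, about 3 mm toward +y. I shift, grip and lift.

Request:
{"api": "jog_arm", "payload": {"targets": [0, 3, -2, 0, -1, 0, 3, -2, 0, 0, 0, 3, -2, 0, 1, 0, 3, -2, 0, 1, 0, 3, -2, 0, 1, 0, 3, -2, 0, 1, 0, 3, -2, 0, 1, 0, 3, -2, 0, 1, 0, 3, -2, 0, 1, 0, 3, 10, 0, 1, 0, 3, 35, 0, 1, 0, 3, 65, 0, 1, 0, 3, 100, 0, 1, 0, 3, 135, 0, 1, 0, 3, 158, 0, 1, 0, 3, 163, 0, 1, 0, 3, 163, 0, 1]}}

```text
time: 23.72
position: [0.5062, 0.4068, 0.1877]
eef_rot: [0.043, 3.138, 0.004]
contact_force: [0.0, -0.4, -1.0]
opening: 0.0162
grip_force: 58.9
```

Request:
{"api": "jog_arm", "payload": {"targets": [0, -20, 0, 0, 1, 0, -50, 0, 0, 1, 5, -85, 0, 0, 1, 10, -120, 0, 0, 1, 15, -155, 0, 0, 1, 20, -190, 0, 0, 1, 20, -225, 0, 0, 1, 20, -260, 0, 0, 1, 20, -295, 0, 0, 1, 20, -330, 0, 0, 1, 20, -365, 0, 0, 1, 20, -400, 0, 0, 1, 20, -435, 0, 0, 1, 20, -470, 0, 0, 1, 20, -500, 0, 0, 1, 20, -515, 0, 0, 1, 20, -520, 0, 0, 1, 20, -520, 0, 0, 1]}}

```text
time: 25.22
position: [0.5239, -0.1144, 0.1835]
eef_rot: [-0.047, -3.138, -0.002]
contact_force: [-0.2, -0.1, -2.6]
opening: 0.0162
grip_force: 59.0
```

Request:
{"api": "jog_arm", "payload": {"targets": [1, -20, 0, 0, 1, 1, -50, 0, 0, 1, 1, -85, 0, 0, 1, 1, -120, 0, 0, 1, 1, -155, 0, 0, 1, 1, -190, 0, 0, 1, 1, -225, 0, 0, 1, 1, -250, 0, 0, 1, 1, -262, 0, 0, 1, 1, -267, 0, 0, 1, 1, -267, 0, 0, 1, 1, -267, -20, 0, 1, 1, -267, -45, 0, 1, 1, -267, -65, 0, 1, 1, -267, -75, 0, 1, 1, -267, -78, 0, 1, 1, -267, -78, 0, 1, 1, -267, -78, 0, 1]}}

```text
time: 26.72
position: [0.527, -0.3805, 0.1084]
eef_rot: [0.042, 3.14, -0.001]
contact_force: [-0.5, -0.6, -1.8]
opening: 0.0163
grip_force: 59.0
```

Run:
```python
from h import *
o=get_obs(); print(o["time"],o["position"],o["eef_rot"])
im=capture("wrist"); b=cv2.convertScaleAbs(im,alpha=2.2)
s=capture("scene"); s=cv2.convertScaleAbs(s[120:220,180:320],alpha=2)
cv2.imwrite("pics/w7.png",np.vstack([cv2.resize(b,(480,300)),cv2.resize(s,(480,300),interpolation=cv2.INTER_CUBIC)[:, :480]]))
```

```text
26.7167 [ 0.52697221 -0.38047348  0.10842304] [ 4.16662582e-02  3.14021013e+00 -1.10340602e-03]
```

View pics/w7.png

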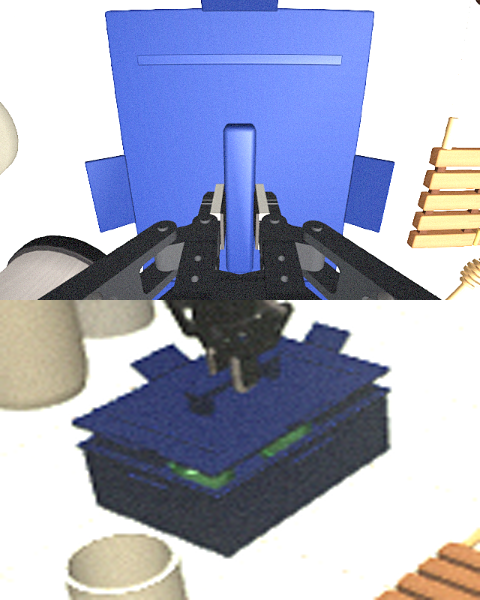

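The lid hovers level over the container, in line with it. Its near-edge corners are at about (144,16) and (500,16) in full wrist pixels. I check its centre before lowering.

Run:
```python
from h import *
o=get_obs(); C=cam("wrist",o); z=o["position"][2]-.0086
W=p2w([(143,15),(500,15)],z,C); print(W, W.mean(0)); d=W[0]-W[1]; print(np.degrees(np.arctan2(d[0],-d[1])))
print("centre", W.mean(0)[:2]+.113*np.array([np.cos(.025),-np.sin(.025)]))
```

```text
[[ 0.4140094  -0.45381191  0.10031375]
 [ 0.41799336 -0.30242993  0.10031375]] [ 0.41600138 -0.37812092  0.10031375]
-1.5075215543272447
centre [ 0.52896607 -0.38094563]
```

Request:
{"api": "jog_arm", "payload": {"targets": [-3, -1, 0, 0, 1, -3, -1, -6, 0, 1, -3, -1, -12, 0, 1, -3, -1, -16, 0, 1, -3, -1, -18, 0, 1, -3, -1, -19, 0, 1, -3, -1, -20, 0, 1, -3, -1, -20, 0, 1, -3, -1, -20, 0, 1]}}

```text
time: 27.57
position: [0.5225, -0.3815, 0.0886]
eef_rot: [-0.043, -3.14, -0.0]
contact_force: [-4.7, 3.7, 10.4]
opening: 0.0163
grip_force: 60.6
```

Request:
{"api": "jog_arm", "payload": {"targets": [0, 0, 0, 0, 0.6, 0, 0, 0, 0, 0, 0, 0, 0, 0, -1, 0, 0, 0, 0, -1, 0, 0, 0, 0, -1, 0, 0, 0, 0, -1, 0, 0, 30, 0, -1, 0, 0, 70, 0, -1, 0, 20, 110, 0, -1, 0, 60, 125, 0, -1, 0, 100, 125, 0, -1, 0, 100, 125, 0, -1, 0, 100, 125, 0, -1]}}

```text
time: 28.65
position: [0.5234, -0.2798, 0.213]
eef_rot: [0.038, 3.141, -0.001]
contact_force: [-0.8, -0.6, -0.3]
opening: 0.0859
grip_force: 0.0
```

Run:
```python
from h import *
o=get_obs(); print(o["time"],o["position"],o["eef_rot"])
w=capture("wrist");b=cv2.convertScaleAbs(w,alpha=2.2)
s0=capture("scene"); s=cv2.convertScaleAbs(s0[130:210,190:310],alpha=2)
cv2.imwrite("pics/w8.png",np.vstack([cv2.resize(b,(480,300)),cv2.resize(s,(450,300),interpolation=cv2.INTER_CUBIC).copy() if 0 else cv2.resize(s,(480,300),interpolation=cv2.INTER_CUBIC)]))
```

```text
28.65 [ 0.52338012 -0.27981603  0.21295704] [ 3.80966631e-02  3.14096411e+00 -5.22478082e-04]
```

View pics/w8.png

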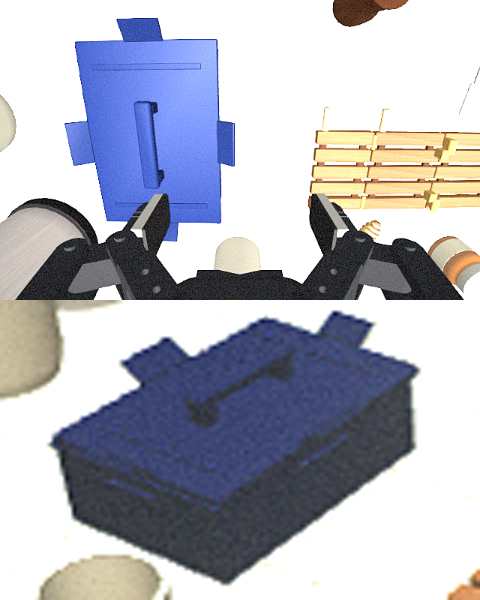

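The lid is seated flush on the container in both views (no gap along the front edges). Next is folding. I check the end peg's position in the same wrist picture (tip at about (434,143), root (427,174) in full pixels) and compute the arcs.

Run:
```python
from h import *
o=get_obs(); C=cam("wrist",o); print(p2w([(434,143),(427,174),(510,144),(503,175)],.008,C)[:,:2], "expect tip/root end, right")
th=np.radians(-1.8);Rm=np.array([[np.cos(th),-np.sin(th)],[np.sin(th),np.cos(th)]])
for n in(("e",-.259),("r",-.172)):
  y=-.247 if n[0]=="e" else -.16
  print(n,Rm@[-.099,y]+[.603,.0897],Rm@[-.065,y]+[.603,.0897])
def arc(r0y,r0z,n,sgn,end=180):
  a0=np.arctan2(r0z,r0y); rows=[]
  for k in range(1,n+1):
    a=a0-sgn*np.radians(end)*k/n; r=np.hypot(r0y,r0z)
    dy=r*np.cos(a)-r0y; dz=r*np.sin(a)-r0z; rows.append((round(dy*.0314*1e3),round(dy*1e3),round(dz*1e3)))
  print(rows)
arc(-.074,-.006,20,1); arc(.074,-.006,20,-1); arc(-.102,-.02,30,1)
```

```text
[[ 0.49900863 -0.1595471 ]
 [ 0.53291875 -0.16469401]
 [ 0.50151524 -0.07547561]
 [ 0.53602506 -0.07845574]] expect tip/root end, right
('e', -0.259) [ 0.49629039 -0.15406846] [ 0.53027362 -0.15513642]
('r', -0.172) [ 0.49902313 -0.06711138] [ 0.53300635 -0.06817935]
[(0, 0, 12), (0, 2, 23), (0, 5, 34), (0, 11, 45), (1, 17, 54), (1, 26, 62), (1, 35, 69), (1, 45, 75), (2, 56, 78), (2, 68, 80), (3, 80, 80), (3, 91, 78), (3, 102, 75), (4, 113, 69), (4, 122, 63), (4, 130, 54), (4, 137, 45), (4, 143, 35), (5, 146, 24), (5, 148, 12)]
[(0, 0, 12), (0, -2, 23), (0, -5, 34), (0, -11, 45), (-1, -17, 54), (-1, -26, 62), (-1, -35, 69), (-1, -45, 75), (-2, -56, 78), (-2, -68, 80), (-3, -80, 80), (-3, -91, 78), (-3, -102, 75), (-4, -113, 69), (-4, -122, 63), (-4, -130, 54), (-4, -137, 45), (-4, -143, 35), (-5, -146, 24), (-5, -148, 12)]
[(0, -2, 11), (0, -2, 22), (0, -1, 32), (0, 1, 43), (0, 4, 54), (0, 8, 64), (0, 13, 73), (1, 19, 82), (1, 26, 91), (1, 34, 98), (1, 42, 105), (2, 51, 111), (2, 61, 116), (2, 71, 119), (3, 82, 122), (3, 93, 124), (3, 104, 124), (4, 114, 123), (4, 125, 121), (4, 136, 118), (5, 146, 114), (5, 155, 109), (5, 164, 103), (5, 173, 96), (6, 180, 88), (6, 187, 80), (6, 193, 71), (6, 198, 61), (6, 201, 51), (6, 204, 40)]
```

Request:
{"api": "jog_arm", "payload": {"targets": [-8, 40, 0, 0, -1, -8, 80, 0, 0, -1, -8, 115, -20, 0, -0.5, -8, 123, -55, 0, -0.2, -8, 123, -90, 0, -0.2, -8, 123, -120, 0, -0.2, -8, 123, -145, 0, -0.2, -8, 123, -153, 0, -0.2, -8, 123, -153, 0, -0.2, -8, 123, -153, 0, -0.2], "squeeze": 25}}

```text
time: 29.58
position: [0.5154, -0.1598, 0.0593]
eef_rot: [-0.045, -3.141, -0.0]
contact_force: [0.5, -0.4, 0.9]
opening: 0.0511
grip_force: 0.0
```

Run:
```python
from h import *
o=get_obs(); print(o["time"],o["position"],o["opening"]); C=cam("wrist",o)
w=capture("wrist");b=cv2.convertScaleAbs(w,alpha=1.8)
th=np.radians(-1.8);Rm=np.array([[np.cos(th),-np.sin(th)],[np.sin(th),np.cos(th)]])
for y in(-.247,-.16,.135):
  p=w2p([np.r_[Rm@[x,y]+[.603,.0897],.008] for x in(-.099,-.065)],C).round().astype(int); cv2.line(b,tuple(map(int,p[0])),tuple(map(int,p[1])),(0,0,255),1)
cv2.imwrite("pics/w9.png",b)
```

```text
29.5833 [ 0.51538642 -0.15975378  0.05933229] 0.05109249466774549
```

View pics/w9.png

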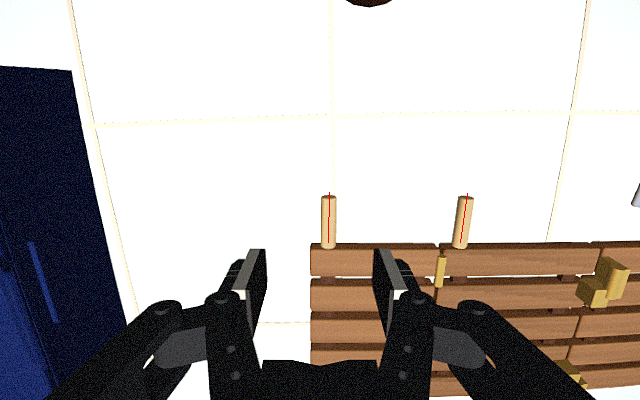

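The projected peg lines fall on the pegs: end peg at (329,222), right peg at (464,222), within 1–2 mm.

Request:
{"api": "jog_arm", "payload": {"targets": [-2, 5, -15, 0, -0.2, -2, 5, -35, 0, -0.2, -2, 5, -50, 0, -0.2, -2, 5, -55, 0, -0.2, -2, 5, -55, 0, 0.3, -2, 5, -55, 0, 0.6, -2, 5, -55, 0, 1, -2, 5, -55, 0, 1, -2, 5, -55, 0, 1, -2, 5, -55, 0, 1, -2, 5, -55, 0, 1, -2, 5, -55, 0, 1]}}

```text
time: 30.63
position: [0.5144, -0.1541, 0.0055]
eef_rot: [0.043, 3.139, -0.001]
contact_force: [0.6, 1.3, 7.0]
opening: 0.0083
grip_force: 26.6
```

Request:
{"api": "jog_arm", "payload": {"targets": [0, 0, -2, 0, 1, 0, 0, 10, 0, 1, 0, 2, 22, 0, 1, 0, 5, 33, 0, 1, 0, 11, 44, 0, 1, 1, 17, 53, 0, 1, 1, 26, 61, 0, 1, 1, 35, 68, 0, 1, 1, 45, 74, 0, 1, 2, 56, 77, 0, 1, 2, 68, 79, 0, 1, 2, 68, 79, 0, 1]}}

```text
time: 31.63
position: [0.5171, -0.0897, 0.0893]
eef_rot: [0.045, 3.136, -0.019]
contact_force: [-13.0, -6.8, 42.0]
opening: 0.0042
grip_force: 34.1
```

Run:
```python
from h import *
o=get_obs(); print(o["time"],o["position"],o["contact_force"],o["opening"],o["grip_force"])
w=capture("wrist");b=cv2.convertScaleAbs(w,alpha=1.8)
s0=capture("scene"); s=cv2.convertScaleAbs(s0[150:310,260:480],alpha=1.6)
cv2.imwrite("pics/w10.png",np.vstack([cv2.resize(b,(412,258)),cv2.resize(s,(412,300),interpolation=cv2.INTER_CUBIC)]))
```

```text
31.6333 [ 0.51706839 -0.08967149  0.08926008] [-13.01783547  -6.84942226  42.02559571] 0.004196044076488148 34.08509016036987
```

View pics/w10.png

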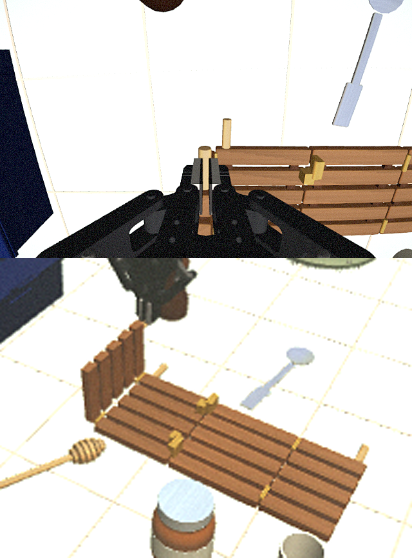

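The leaf stands vertical with the peg still between the fingertips, but the grip sits too high on it. I open, go 13 mm lower and regrip; the stiff hinge holds the leaf meanwhile.

Request:
{"api": "jog_arm", "payload": {"targets": [0, 0, 0, 0, 0.3, 0, 0, 0, 0, 0.3, 0, 0, 0, 0, 0.3, 0, 0, -5, 0, 0.3, 0, 3, -9, 0, 0.3, 0, 3, -9, 0, 0.3, 0, 3, -9, 0, 1, 0, 3, -9, 0, 1, 0, 3, -9, 0, 1, 0, 3, -9, 0, 1, 0, 3, -9, 0, 1, 0, 3, -9, 0, 1]}}

```text
time: 32.73
position: [0.5147, -0.0829, 0.074]
eef_rot: [-0.044, -3.14, 0.0]
contact_force: [-1.4, -1.1, -2.4]
opening: 0.0088
grip_force: 24.3
```

Request:
{"api": "jog_arm", "payload": {"targets": [0, 8, 0, 0, 1, 0, 15, -1, 0, 1, 1, 21, -2, 0, 1, 1, 27, -4, 0, 1, 1, 33, -7, 0, 1, 1, 39, -10, 0, 1, 1, 45, -13, 0, 1, 2, 50, -17, 0, 1, 2, 54, -21, 0, 1, 2, 59, -26, 0, 1, 2, 63, -31, 0, 1, 2, 66, -37, 0, 1, 2, 69, -43, 0, 1, 2, 72, -49, 0, 1, 2, 74, -55, 0, 1, 2, 75, -61, 0, 1, 2, 76, -66, 0, 1, 2, 76, -69, 0, 1, 2, 76, -70, 0, 1, 2, 76, -70, 0, 1]}}

```text
time: 34.4
position: [0.5176, -0.0063, 0.004]
eef_rot: [0.043, 3.141, 0.003]
contact_force: [0.8, 2.6, -0.8]
opening: 0.0088
grip_force: 26.1
```

Request:
{"api": "jog_arm", "payload": {"targets": [0, 0, 0, 0, 0.3, 0, 0, 0, 0, 0.3, 0, 0, 0, 0, 0.3, 0, 0, 20, 0, 0.3, 0, 0, 50, 0, 0.3, 0, 0, 55, 0, 1, 0, 0, 55, 0, 1, 0, 0, 55, 0, 1, 0, 0, 55, 0, 1, 0, -2, 40, 0, 1, 0, -2, 28, 0, 1, 0, -2, 23, 0, 1, 0, -2, 20, 0, 1, 0, -2, 20, 0, 1]}}

```text
time: 35.57
position: [0.5154, -0.0085, 0.0243]
eef_rot: [-0.043, -3.138, -0.001]
contact_force: [-5.6, 1.0, 13.2]
opening: 0.0001
grip_force: 6.6
```

The end leaf is folded flat: pressing on the peg gives contact at z = 0.024, where 0.025 is expected. Next is the left leaf, with a lower grip and a regrip on the way.

Request:
{"api": "jog_arm", "payload": {"targets": [0, 0, 40, 0, 1, 0, 10, 75, 0, 1, 2, 45, 80, 0, 1, 4, 80, 80, 0, 0, 5, 120, 80, 0, 0, 6, 160, 80, 0, 0, 8, 200, 80, 0, 0, 9, 236, 70, 0, 0, 9, 236, 50, 0, 0, 9, 236, 20, 0, 0, 9, 236, -5, 0, 0, 9, 236, -17, 0, 0, 9, 236, -20, 0, 0, 9, 236, -20, 0, 0]}}

```text
time: 36.73
position: [0.5248, 0.2268, 0.0028]
eef_rot: [-0.043, -3.138, 0.002]
contact_force: [0.2, 0.3, 1.1]
opening: 0.0427
grip_force: 0.0
```

Request:
{"api": "jog_arm", "payload": {"targets": [0, 0, -2, 0, 0.4, 0, 0, -2, 0, 1, 0, 0, -2, 0, 1, 0, 0, -2, 0, 1, 0, 0, -2, 0, 1, 0, 0, -2, 0, 1, 0, 0, 4, 0, 1, 0, 0, 10, 0, 1, 0, -1, 16, 0, 1, 0, -2, 21, 0, 1, 0, -3, 27, 0, 1, 0, -5, 32, 0, 1, 0, -8, 38, 0, 1, 0, -11, 43, 0, 1, 0, -11, 43, 0, 1]}}

```text
time: 37.98
position: [0.5267, 0.2178, 0.0492]
eef_rot: [0.042, 3.14, 0.007]
contact_force: [0.5, 7.9, 3.7]
opening: 0.0085
grip_force: 24.8
```

Request:
{"api": "jog_arm", "payload": {"targets": [0, 0, 0, 0, 0.4, 0, 0, 0, 0, 0.4, 0, 0, 0, 0, 0.4, 0, 0, -5, 0, 0.4, 0, 0, -10, 0, 0.4, 0, 0, -10, 0, 0.4, 0, 0, -10, 0, 1, 0, 0, -10, 0, 1, 0, 0, -10, 0, 1, 0, 0, -10, 0, 1, 0, 0, -10, 0, 1]}}

```text
time: 38.9
position: [0.5255, 0.2176, 0.0372]
eef_rot: [-0.042, -3.14, -0.005]
contact_force: [-1.6, 4.2, -0.1]
opening: 0.0086
grip_force: 24.5
```

Request:
{"api": "jog_arm", "payload": {"targets": [0, -5, 8, 0, 1, 0, -12, 16, 0, 1, -1, -20, 22, 0, 1, -1, -29, 28, 0, 1, -1, -39, 32, 0, 1, -2, -49, 35, 0, 1, -2, -59, 36, 0, 1, -2, -69, 36, 0, 1, -2, -79, 35, 0, 1, -3, -89, 32, 0, 1, -3, -99, 28, 0, 1, -3, -108, 22, 0, 1, -4, -115, 16, 0, 1, -4, -122, 8, 0, 1, -4, -128, 0, 0, 1, -4, -132, -7, 0, 1, -4, -135, -15, 0, 1, -4, -137, -22, 0, 1, -4, -138, -29, 0, 1, -4, -138, -33, 0, 1]}}

```text
time: 40.57
position: [0.5229, 0.0795, 0.0055]
eef_rot: [0.042, 3.14, 0.006]
contact_force: [-10.3, 7.6, 40.7]
opening: 0.0085
grip_force: 29.9
```

Request:
{"api": "jog_arm", "payload": {"targets": [0, 0, 0, 0, 1, 0, 0, 0, 0, 0.4, 0, 0, 0, 0, 0.4, 0, 0, 0, 0, 0.4, 0, 0, 20, 0, 0.3, 0, 0, 50, 0, 0.3, 0, 0, 55, 0, 1, 0, 0, 55, 0, 1, 0, 0, 55, 0, 1, 0, 0, 55, 0, 1, 0, 1, 40, 0, 1, 0, 1, 28, 0, 1, 0, 1, 23, 0, 1, 0, 1, 19, 0, 1, 0, 1, 19, 0, 1]}}

```text
time: 41.82
position: [0.5204, 0.079, 0.0242]
eef_rot: [-0.043, -3.138, 0.001]
contact_force: [-7.3, -0.8, 21.1]
opening: 0.0
grip_force: 10.7
```

The left leaf is flat too, with contact at z = 0.024. The right leaf comes last.

Request:
{"api": "jog_arm", "payload": {"targets": [0, 0, 40, 0, 1, 0, -15, 75, 0, 1, 0, -50, 80, 0, 1, -1, -85, 80, 0, 0, -2, -120, 80, 0, 0, -3, -146, 70, 0, 0, -3, -146, 45, 0, 0, -3, -146, 15, 0, 0, -3, -146, -8, 0, 0, -3, -146, -16, 0, 0, -3, -146, -18, 0, 0, -3, -146, -18, 0, 0, -3, -146, -18, 0, 0], "squeeze": 60}}

```text
time: 42.9
position: [0.5201, -0.0669, 0.0062]
eef_rot: [0.043, 3.14, -0.001]
contact_force: [-0.5, -0.6, 0.5]
opening: 0.0426
grip_force: 0.0
```

Run:
```python
from h import *
o=get_obs(); print(o["time"],o["position"],o["contact_force"]); C=cam("wrist",o)
w=capture("wrist"); cv2.imwrite("pics/raw1.png",w)
g=w.astype(int)
# peg pixels: wood (R-B large) in region near predicted right peg
th=np.radians(-1.8);Rm=np.array([[np.cos(th),-np.sin(th)],[np.sin(th),np.cos(th)]])
p=w2p([np.r_[Rm@[x,-.16]+[.603,.0897],.008] for x in(-.099,-.082,-.065)],C); print(p)
for r in range(150,260,8):
  row=g[r]; c=np.where((row[:,2]-row[:,0]>40))[0]; c=c[(c>240)&(c<400)]; print(r,(c.min(),c.max(),len(c)) if len(c) else None)
```

```text
42.9 [ 0.52005023 -0.06690484  0.00619172] [-0.52967303 -0.61964779  0.51779637]
[[319.39465039 222.36229021]
 [319.22262918 255.16182201]
 [319.06244347 285.62946945]]
150 None
158 None
166 None
174 None
182 None
190 None
198 None
206 None
214 None
222 None
230 (np.int64(309), np.int64(328), 7)
238 (np.int64(309), np.int64(328), 17)
246 (np.int64(309), np.int64(328), 18)
254 (np.int64(309), np.int64(328), 16)
```

Request:
{"api": "jog_arm", "payload": {"targets": [-4, 0, -3, 0, 0, -4, 0, -5, 0, 0.4, -4, 0, -5, 0, 1, -4, 0, -5, 0, 1, -4, 0, -5, 0, 1, -4, 0, -5, 0, 1, -4, 0, -5, 0, 1, -4, -1, -1, 0, 1, -4, -1, 3, 0, 1, -4, -1, 8, 0, 1, -4, -2, 12, 0, 1, -4, -2, 16, 0, 1, -4, -2, 20, 0, 1, -4, -2, 24, 0, 1, -4, -1, 29, 0, 1, -4, -1, 33, 0, 1, -4, 0, 37, 0, 1, -4, 1, 42, 0, 1, -4, 1, 42, 0, 1]}}

```text
time: 44.53
position: [0.5151, -0.0657, 0.0483]
eef_rot: [0.043, 3.141, -0.0]
contact_force: [-1.6, -3.6, -0.1]
opening: 0.0067
grip_force: 58.9
```

Request:
{"api": "jog_arm", "payload": {"targets": [0, 2, 7, 0, 1, 0, 5, 13, 0, 1, 0, 8, 20, 0, 1, 0, 11, 26, 0, 1, 0, 15, 31, 0, 1, 1, 20, 37, 0, 1, 1, 24, 42, 0, 1, 1, 29, 47, 0, 1, 1, 35, 52, 0, 1, 1, 40, 56, 0, 1, 1, 46, 59, 0, 1, 2, 53, 63, 0, 1, 2, 59, 66, 0, 1, 2, 66, 68, 0, 1, 2, 72, 70, 0, 1, 2, 79, 71, 0, 1, 3, 86, 72, 0, 1, 3, 93, 73, 0, 1, 3, 93, 73, 0, 1]}}

```text
time: 46.12
position: [0.519, 0.0289, 0.1247]
eef_rot: [0.041, 3.137, 0.003]
contact_force: [5.0, 0.4, 19.1]
opening: 0.0069
grip_force: 65.8
```

Request:
{"api": "jog_arm", "payload": {"targets": [0, 0, 0, 0, 0.5, 0, 0, 0, 0, 0.5, 0, 0, -5, 0, 0.5, 0, 0, -9, 0, 0.5, 0, 0, -9, 0, 1, 0, 0, -9, 0, 1, 0, 0, -9, 0, 1, 0, 0, -9, 0, 1, 0, 0, -9, 0, 1]}}

```text
time: 46.87
position: [0.5172, 0.0275, 0.1103]
eef_rot: [-0.043, -3.139, -0.001]
contact_force: [-0.3, 1.9, -8.2]
opening: 0.0079
grip_force: 58.2
```

Request:
{"api": "jog_arm", "payload": {"targets": [0, 7, 0, 0, 1, 0, 14, 0, 0, 1, 1, 21, -1, 0, 1, 1, 28, -3, 0, 1, 1, 35, -5, 0, 1, 1, 42, -7, 0, 1, 2, 48, -10, 0, 1, 2, 54, -13, 0, 1, 2, 60, -17, 0, 1, 2, 66, -21, 0, 1, 2, 71, -26, 0, 1, 2, 76, -31, 0, 1, 2, 81, -36, 0, 1, 3, 86, -41, 0, 1, 3, 89, -47, 0, 1, 3, 93, -53, 0, 1, 3, 96, -60, 0, 1, 3, 99, -66, 0, 1, 3, 101, -73, 0, 1, 3, 101, -73, 0, 1]}}

```text
time: 48.53
position: [0.5209, 0.1291, 0.0368]
eef_rot: [-0.043, -3.14, -0.002]
contact_force: [-1.3, 1.4, -3.5]
opening: 0.0078
grip_force: 61.7
```

Request:
{"api": "jog_arm", "payload": {"targets": [0, 1, -3, 0, 1, 0, 2, -6, 0, 1, 0, 2, -8, 0, 1, 0, 2, -8, 0, 1]}}

```text
time: 48.87
position: [0.521, 0.1307, 0.03]
eef_rot: [-0.043, -3.141, -0.002]
contact_force: [-3.6, 3.0, 0.1]
opening: 0.0076
grip_force: 61.9
```

Request:
{"api": "jog_arm", "payload": {"targets": [0, 0, 0, 0, 0.4, 0, 0, 0, 0, 0.4, 0, 0, 0, 0, 0.4, 0, 0, 20, 0, 0.4, 0, 0, 45, 0, 0.4, 0, 0, 50, 0, 1, 0, 0, 50, 0, 1, 0, 0, 50, 0, 1, 0, 0, 50, 0, 1, 0, 0, 38, 0, 1, 0, 0, 28, 0, 1, 0, 0, 23, 0, 1, 0, 0, 21, 0, 1, 0, 0, 20, 0, 1, 0, 0, 20, 0, 1]}}

```text
time: 50.12
position: [0.5201, 0.1301, 0.0522]
eef_rot: [-0.043, -3.14, 0.001]
contact_force: [-9.8, -0.9, 28.7]
opening: 0.0001
grip_force: 14.5
```

The right leaf is down, with contact at z = 0.052 against 0.053 expected. I retreat and compare pictures numerically with the start.

Request:
{"api": "jog_arm", "payload": {"targets": [0, 0, 40, 0, 1, 0, 0, 80, 0, 1, 0, 10, 120, 0, 0, -10, 45, 150, 0, 0, -20, 80, 170, 0, 0, -30, 120, 170, 0, 0, -40, 160, 170, 0, 0, -50, 200, 170, 0, 0, -70, 240, 170, 0, -1, -90, 280, 170, 0, -1, -90, 300, 170, 0, -1, -90, 300, 170, 0, -1, -90, 300, 170, 0, -1, -90, 300, 170, 0, -1]}}

```text
time: 51.28
position: [0.4308, 0.4295, 0.2191]
eef_rot: [-0.043, -3.14, 0.003]
contact_force: [-0.1, -0.6, -0.3]
opening: 0.0857
grip_force: 0.0
```

Run:
```python
from h import *
o=get_obs(); print(o["time"],o["position"],o["contact_force"])
im=capture("top"); cv2.imwrite("pics/rawend.png",im); ref=cv2.resize(cv2.imread("pics/top0.png"),(640,400),interpolation=cv2.INTER_AREA)
# bystanders + lid: template shift (px, ~2.7 mm/px)
for n,(x0,y0,x1,y1) in dict(spoon=(250,230,280,285),mill=(328,262,354,290),dipper=(310,110,345,164),jar=(244,114,274,147),cup=(204,130,228,152),mug=(378,105,418,155),lid=(398,165,478,270)).items():
  t=ref[y0:y1,x0:x1]; s=im[y0-10:y1+10,x0-10:x1+10]; r=cv2.matchTemplate(s,t,cv2.TM_CCOEFF_NORMED); _,v,_,l=cv2.minMaxLoc(r); print(n,round(v,3),l[0]-10,l[1]-10)
# trivet wood extents
C=cam("top"); g=im.astype(int); m=((g[...,2]-g[...,0])>45).astype(np.uint8); m[:165]=0;m[225:]=0;m[:,:195]=0;m[:,365:]=0
m=cv2.morphologyEx(m,cv2.MORPH_OPEN,np.ones((3,3),np.uint8))
ys,xs=np.where(m); box=np.array([(xs.min(),ys.min()),(xs.max(),ys.max())]); print(box,p2w(box,.055,C))
a=im[165:225,200:360]; 
for r in range(172,222,4): c=np.where(m[r])[0]; print(r,(c.min(),c.max()) if len(c) else None, end=" ")
```

```text
51.2833 [0.43082282 0.42947814 0.21910466] [-0.12301515 -0.63313183 -0.26757024]
spoon 0.994 0 0
mill 0.999 0 0
dipper 0.996 0 0
jar 0.998 0 0
cup 0.997 0 0
mug 0.998 0 0
lid 0.989 -1 1
[[239 166]
 [285 224]] [[0.66478355 0.15081669 0.055     ]
 [0.50563908 0.02289578 0.055     ]]
172 (np.int64(241), np.int64(285)) 176 (np.int64(241), np.int64(285)) 180 (np.int64(242), np.int64(282)) 184 (np.int64(244), np.int64(283)) 188 (np.int64(241), np.int64(282)) 192 (np.int64(242), np.int64(282)) 196 (np.int64(241), np.int64(281)) 200 (np.int64(241), np.int64(281)) 204 (np.int64(239), np.int64(283)) 208 (np.int64(239), np.int64(284)) 212 (np.int64(244), np.int64(282)) 216 (np.int64(264), np.int64(269)) 220 (np.int64(244), np.int64(269))
```

Run:
```python
from h import *
im=cv2.imread("pics/rawend.png"); ref=cv2.resize(cv2.imread("pics/top0.png"),(640,400),interpolation=cv2.INTER_AREA)
s=(slice(160,275),slice(393,483)); f=lambda i:cv2.convertScaleAbs(i[s],alpha=2).max(2).astype(np.float32)
W=np.eye(2,3,dtype=np.float32); cc,W=cv2.findTransformECC(f(ref),f(im),W,cv2.MOTION_EUCLIDEAN,(3,200,1e-6))
c=W@[45,57,1]-[45,57]; print(cc,"mm right,down:",c*2.65,"deg",np.degrees(np.arctan2(W[1,0],W[0,0])))
```

```text
0.9757017950416946 mm right,down: [-1.16209057  1.3715267 ] deg 0.13975026
```

```bash
python3 -c "
from bench import close_job
print(close_job())"
```

```text
the job is handed in; nothing more can be done
None
```

The job is handed in at about 51 s: both votives stand in the container, the lid is back within about 1.5 mm and 0.14° of where it started, and the trivet is folded flat in the asked order. The final check showed none of the bystanders had moved.

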